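# Tip the tool case lid, catch it on a finger and lower it shut

## Task

Close the blue tool case without gripping, pinching or forcing anything: with a fingertip, tip its leaning open lid forward over the balance point, catch it on a finger as soon as it starts to fall, and lower it slowly on that finger by its orange tab until the lid is fully shut, never letting it drop or slam. Then move clear. Do not move the tools in the case or the glue tin, thread spool and wax block standing round it.

Things in the scene. Friction and masses are not known exactly. Their poses are not given: they have to be found in the camera images.
- case: Blue tool case, fixed to the table: outside 130 (its x) x 200 (its y) x 106 mm high, walls 5 mm, open on top. Origin: centre of its underside, on the table; its -x side is the front, toward the robot; +x points to the hinge, z up. A black foam bed inside has its top 66 mm above the origin.
- lid (a joint): Lid hinge, along the case's y. 0 = fully shut (level), grows as it opens, 1.571 = upright, 1.8 = its stop, where it starts, leaning away from the robot; it stays there untouched. Below about 1.5 the lid (0.14 to 0.26 kg) falls shut, slowed by a light damper (0.10 N m s/rad): slow near upright, 1 to 2 rad/s at the end if left alone. No spring, no latch.
- hinge_mid (a point): Fixed point: middle of the hinge line, at case x = +68, y = 0, z = +107 mm; level with the lid's inner face when shut.
- tab_edge (a point): Middle of the free edge of the lid's orange tab, on its inner (lower when shut) face, 165 mm from the hinge line. Lid: a blue plate 8 mm thick, 200 mm wide, out to 135 mm; the tab (same thickness, 70 mm wide) goes on to 165 mm. Shut, it stands 32 mm out from the front wall; a finger under it can go on down. Two fingers 40 mm apart can straddle it unpinched.
- punch_in_case: Loose grey steel hole punch, 12x100x12 mm, lying on the foam along the case's y. To be left alone. Origin: centre of its underside.
- awl_in_case: Loose awl with brown wooden handle, 26x130x26 mm, lying on the foam along the case's y. To be left alone. Origin: centre of its underside.
- glue_tin: Loose round glue tin with black cap, 68 mm across, 108 mm high, standing on the table to the right of the case. Bystander. Origin: centre of its underside.
- thread_spool: Loose upright spool of red thread, 42 mm across, 60 mm high, to the left of the case. Bystander. Origin: centre of its underside.
- wax_block: Loose yellow wax block, 33x51x20 mm, on the table to the left of the case's front. Bystander. Origin: centre of its underside.
Mind the look-alikes: they are no part of the job. Of the things shaped like the case, the blue one is meant.

How it is judged:
On the way, in this order (a step that is already met when the one before it is completed fails the run):
1. the tipped lid is caught: it rests on the fingers between 0.6 and 1.3 rad, sinking slower than 0.5 rad/s, for 0.2 s (value of joint lid between 0.6 and 1.3 rad and velocity of joint lid above -0.5 rad/s and contact force between the fingers and lid above 0.1 N), for 0.2 s.
2. the lid is still carried on the fingers, sinking slower than 0.6 rad/s, between 0.35 and 0.05 rad, for 0.1 s (value of joint lid between 0.05 and 0.35 rad and velocity of joint lid above -0.6 rad/s and contact force between the fingers and lid above 0.1 N), for 0.1 s.
3. the lid is shut (below 0.025 rad) (value of joint lid below 0.025 rad), for 0.2 s.
At the end, for the whole second after the job is handed in: The lid is fully shut (joint below 0.025 rad, about 4 mm at the tab edge) and still, the robot is clear, and the five loose things are still and within 25 mm of where they started (value of joint lid below 0.025 rad and velocity of joint lid between -0.05 and 0.05 rad/s and not (distance of glue_tin from where it was at the start of the episode above 0.025 m) and not (distance of thread_spool from where it was at the start of the episode above 0.025 m) and not (distance of wax_block from where it was at the start of the episode above 0.025 m) and not (distance of punch_in_case from where it was at the start of the episode above 0.025 m) and not (distance of awl_in_case from where it was at the start of the episode above 0.025 m) and linear speed of each of glue_tin, thread_spool, wax_block, punch_in_case, awl_in_case below 0.02 m/s); the robot touches nothing.
It fails at once if the lid drops or slams: it falls faster than 0.8 rad/s between 0.6 rad and 0.04 rad (the last 6 mm) (velocity of joint lid below -0.8 rad/s and value of joint lid between 0.04 and 0.6 rad).
It fails at once if the lid is gripped or forced: fingers press on it with more than 25 N (both sides of a pinch add up) (contact force between the fingers and lid above 25 N).
It fails at once if one of the loose things is moved more than 25 mm (distance of any of glue_tin, thread_spool, wax_block, punch_in_case, awl_in_case from where it was at the start of the episode above 0.025 m).
It fails at once if the glue tin or the spool is tipped (angle between any of glue_tin, thread_spool's own z axis and vertical above 0.3 rad).
It also fails if it takes over 51 s, if anything falls off the work surface, if the arm or the gripper's body presses on something with over 40 N, if the wrist force passes 120 N, or if a joint passes its speed limit or range.

## Robot

A 6-joint arm with a two-finger parallel gripper is mounted at the origin on a cart in front of the work surface, level with it; the furniture and walls round the work are solid. World frame = base frame: x ahead of the robot, y to its left, z up, the work surface at z = 0. Lengths are in m, angles in rad, forces in N, time in s.
With the tool pointing down it reaches from about 0.3 to 0.875 m from the base axis. Payload 4.2 kg.
Tool frame: the origin (TCP) lies midway between the tips of the shut fingers; the grasp point (between the pads) lies 19 mm behind it; z points along the fingers, y is the line along which they close (so a half turn about z gives the same grasp; the last joint's range is limited). The gripper opens to 85 mm and grips with 20 to 120 N. Pads are 22 mm wide; open, the fingers measure 114 mm over their backs; the gripper's body (76 mm by 85 mm) begins 54 mm behind the grasp point. The pads swing forward as they close: fully open they stand 13 mm farther back than shut.
Start: joints at [-1.181, 0.32, 1.565, -0, 1.257, -0.02], TCP at [0.229, -0.527, 0.231] pointing down, gripper open.
Joint ranges: [-3.11, 3.11], [-0.84, 2.01], [0.21, 2.61], [-1.34, 4.49], [0.05, 2.63], [-2.56, 2.56]. Speed limits (rad/s): [2.57, 2.57, 3.14, 3.14, 3.14, 3.14].

## Interface

Orientations are given as a rotation vector (axis times angle).
In Python, from workcell import r, grab_frame, camera_model gives the robot as it stands.
- The arm moves only by the tool move_arm, never from a script. Its argument "plan" is a list of rows, each an object of numbers: "dx", "dy", "dz": the shift along the tool's x, y, z in units of 30 mm (1.0 is 30 mm); "ax", "ay", "az": the turn, a rotation vector about the tool's x, y, z in units of 8 degrees (1.0 is 8 degrees); "claw": the closure, from 0 (fully open) to 1 (shut). A call has 1 to 12 rows; each row shifts and turns the commanded pose from where the row before left it, along the tool's axes as they then stand; what a row does not reach is not made up. A row lasts 1/8 s, in which the tool goes at most 62.5 mm and 10.7 degrees, less where a joint would pass 70% of its speed; a pose out of reach is approached as far as the arm can. A call is refused whole if a number of a shift passes 1 or a number of a turn 1, either way. A call with a gripper value outside its range is refused whole. The fingers move at their own pace and stop on an object; "newtons" is the grip in N (left out, the last holds). Time passes only in rows, so rows that do not move let the fingers close. It gives the time, the measured TCP pose, the force, the opening and the grip force at its end, in the units of the state.
- r.sense(): the state, without advancing time (a new reading comes with each control period).
- grab_frame(name): name is "side" or "top"; returns the picture (400x640x3 uint8, blue, green, red); there is no depth.
- camera_model(name): a dict with "fx", "fy", "cx", "cy" (pixels), "extrinsics" (4x4, takes a point from camera to world coordinates). Camera axes: x right, y up, looking along -z (the intrinsics and any distortion apply to the point x, -y, -z); pixel columns grow to the right and rows downward; lengths in m; the calibration is good to about 2 mm. A picture is of the moment at which its call begins. camera_model takes no time and is no camera call.
- r.hand_in(): hands the job in; it is judged then, once.
The state is a dict: "clock": time; "joint_pos": joint angles; "dq": joint speeds; "joint_torque": joint torques, N m; "eef_pos": TCP position; "ee_rot": TCP orientation; "contact_force": force on the tool from outside, world axes, zero at the start; "wrist_torque": the same for the moment, N m; "grip_width": finger opening in m; "gripper_force": force on a finger pad.
Only numpy, scipy, OpenCV 4.12 (cv2) and the standard library are available. Lean on these libraries where they do the work, as an engineer would, in place of code of your own. Each camera call takes 0.05 s, during which the arm holds its last target. There are 200 camera calls.

## Working session

There is one attempt and no reset: what is moved stays moved. The work goes in short steps, Python scripts to look and compute and a tool call to move; the robot and the scene stay as the last step left them, time stands still between calls to the robot, and variables do not carry over. Pictures are saved under pics/ and viewed, at most 10 in all, crops included, and the job is handed in when it is done.

Besides the shell and the picture viewer there is one more tool, called after "Call:" as a command line: name --argument value ..., lists and objects as JSON in quotes. move_arm: Moves the arm, as the interface text tells. Its arguments: {"type":"object","properties":{"plan":{"type":"array"},"newtons":{"type":"number"}},"required":["plan"]}

```bash
mkdir -p pics; python3 - <<'E'
from workcell import r, grab_frame, camera_model
import cv2,numpy as np
for n in("side","top"):
    cv2.imwrite(f"pics/{n}0.png",grab_frame(n)); m=camera_model(n); print(n,{k:np.round(v,4).tolist() if not isinstance(v,str) else v for k,v in m.items()})
print(r.sense())
E
```

```text
side {'fx': 486.8841, 'fy': 486.8841, 'cx': 316.6033, 'cy': 201.3536, 'extrinsics': [[-0.9512, 0.1937, -0.2403, 0.1207], [-0.308, -0.5482, 0.7776, 0.6385], [0.0189, 0.8136, 0.5811, 0.7777], [0.0, 0.0, 0.0, 1.0]]}
top {'fx': 424.9523, 'fy': 424.9523, 'cx': 323.9877, 'cy': 193.6059, 'extrinsics': [[0.0087, 0.9887, -0.1494, 0.3033], [-0.9999, 0.0071, -0.0114, -0.3059], [-0.0102, 0.1495, 0.9887, 1.0094], [0.0, 0.0, 0.0, 1.0]]}
{'clock': 0.1, 'joint_pos': array([-1.18100170e+00,  3.20243517e-01,  1.56557472e+00, -1.44280689e-05,
        1.25742716e+00, -1.99998950e-02]), 'dq': array([-0.00016572, -0.00266153, -0.00205388,  0.00060136,  0.00046734,
        0.00179153]), 'joint_torque': array([ 4.75748857e-04, -4.16407371e+01, -2.34704071e+01, -7.40210453e-05,
        4.90300081e-03, -3.11120132e-06]), 'eef_pos': array([ 0.2289206 , -0.52698366,  0.23055055]), 'ee_rot': array([-3.07428690e+00, -6.38885899e-01,  4.98214595e-04]), 'contact_force': array([-0.12917672,  0.21835223, -0.85662109]), 'wrist_torque': array([-0.01996249, -0.01826764,  0.03095686]), 'gripper_force': 0.0, 'grip_width': 0.08529437726984175}
```

View pics/side0.png

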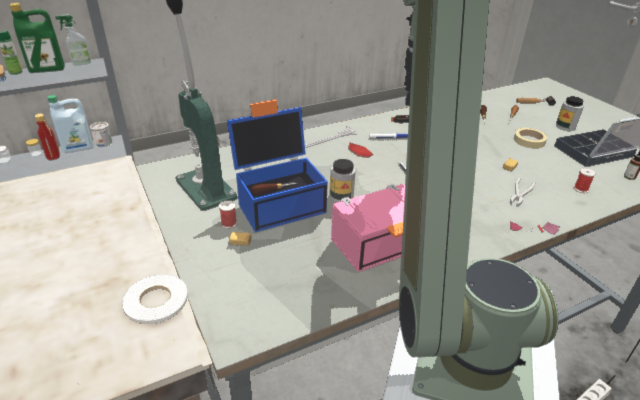

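View pics/top0.png

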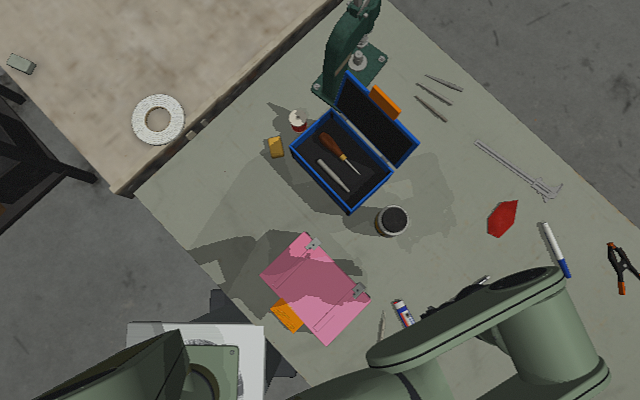

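Side view: the blue case is at about (280,195), its open lid's orange tab at (264,107), and the press stands right behind the left side of the lid. Top view: the case's front corners are near (290,157) and (348,213). The tab is at (384,101), tin (391,221), spool (298,121), wax (276,147). The pink case is a look-alike lying between the robot and the blue one.

```bash
cat > h.py <<'E'
import numpy as np, cv2
from workcell import r, grab_frame, camera_model
def ray(n,uv):
    m=camera_model(n);E=np.array(m["extrinsics"])
    d=E[:3,:3]@np.array([(uv[0]-m["cx"])/m["fx"],-(uv[1]-m["cy"])/m["fy"],-1]);return E[:3,3],d
def onz(n,uv,z):
    o,d=ray(n,uv);return o+d*(z-o[2])/d[2]
def tri(a,b):
    (o1,d1),(o2,d2)=ray("side",a),ray("top",b)
    s,t=np.linalg.lstsq(np.c_[d1,-d2],o2-o1,rcond=None)[0];p,q=o1+s*d1,o2+t*d2
    return (p+q)/2,np.linalg.norm(p-q)
def proj(n,p):
    m=camera_model(n);E=np.array(m["extrinsics"]);c=E[:3,:3].T@(np.array(p)-E[:3,3])
    return np.array([m["cx"]+m["fx"]*c[0]/-c[2],m["cy"]-m["fy"]*c[1]/-c[2]])
E
python3 - <<'E'
from h import *
np.set_printoptions(precision=4,suppress=True)
cs={}
for n in("side","top"):
    I=cv2.imread(f"pics/{n}0.png");H=cv2.cvtColor(I,cv2.COLOR_BGR2HSV)
    for k,lo,hi in(("blue",(105,120,40),(125,255,255)),("orange",(5,170,150),(16,255,255))):
        M=cv2.inRange(H,lo,hi)
        if k=="blue":M=cv2.morphologyEx(M,cv2.MORPH_CLOSE,np.ones((3,3)))
        for c in cv2.findContours(M,cv2.RETR_EXTERNAL,cv2.CHAIN_APPROX_NONE)[0]:
            if cv2.contourArea(c)>150: print(n,k,cv2.contourArea(c),cv2.moments(c)["m10"]/cv2.moments(c)["m00"],cv2.moments(c)["m01"]/cv2.moments(c)["m00"],cv2.approxPolyDP(c,3,True)[:,0].tolist())
L=onz("top",(290,157),.106);R=onz("top",(348,213),.106);print(L,R,np.linalg.norm(L-R))
a=cv2.imread("pics/top0.png")[60:260,250:450];cv2.imwrite("pics/ct.png",cv2.resize(a,(600,600),interpolation=cv2.INTER_CUBIC))
a=cv2.imread("pics/side0.png")[80:260,180:380];cv2.imwrite("pics/cs.png",cv2.resize(a,(660,594),interpolation=cv2.INTER_CUBIC))
E
```

```text
side blue 4580.5 280.5438998653713 193.26900265618744 [[306, 158], [237, 174], [240, 205], [255, 230], [323, 212], [319, 211], [321, 185], [326, 181]]
side blue 3323.5 266.16603981746147 137.51045584474198 [[300, 107], [275, 115], [228, 120], [235, 168], [304, 153]]
top blue 6189.5 344.0298893287018 156.1292780784662 [[346, 70], [333, 104], [343, 115], [329, 109], [289, 147], [304, 168], [350, 214], [393, 171], [385, 163], [392, 163], [365, 136], [386, 157], [383, 160], [344, 121], [347, 117], [336, 106], [345, 79], [349, 78], [412, 142], [394, 164], [396, 168], [419, 142], [397, 119], [392, 120]]
[ 0.52   -0.2206  0.106 ] [ 0.3983 -0.347   0.106 ] 0.1754737775098852
```

View pics/ct.png

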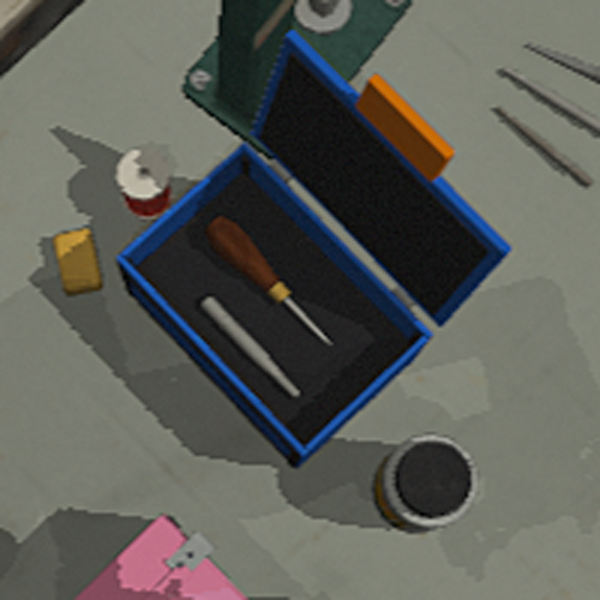

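View pics/cs.png

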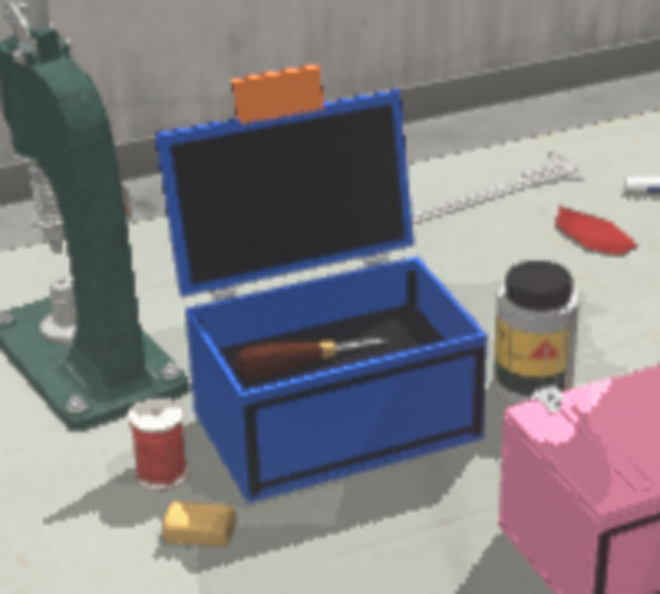

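Crops: the rim corners in top-crop pixels are L(119,259), F(298,455), R(430,333), B(245,147). In side-crop pixels they are L(245,390), F(485,335), R(420,260), B(188,308). The tab's inner free edge is about (232,80)-(320,66) in the side crop.

```bash
python3 - <<'E'
from h import *
np.set_printoptions(precision=4,suppress=True)
T=lambda u,v:(250+u/3-.3,60+v/3-.3); S=lambda u,v:(180+u/3.3-.3,80+v/3.3-.3)
t=dict(L=(119,259),F=(298,453),R=(430,333),B=(245,147)); s=dict(L=(245,390),F=(485,335),R=(420,260),B=(188,308))
P={}
for k in t:
    p,e=tri(S(*s[k]),T(*t[k]));P[k]=onz("top",T(*t[k]),.106);print(k,p,e,P[k],onz("side",S(*s[k]),.106))
print("y len",np.linalg.norm(P["L"]-P["F"]),np.linalg.norm(P["B"]-P["R"]),"x len",np.linalg.norm(P["B"]-P["L"]),np.linalg.norm(P["R"]-P["F"]))
Q={k:(P[k]+onz("side",S(*s[k]),.106))/2 for k in P}
c=sum(Q.values())/4; v=Q["L"]-Q["F"]+Q["B"]-Q["R"]; w=Q["B"]-Q["L"]+Q["R"]-Q["F"]
print(c,"yaw from y",np.arctan2(-v[0],v[1]),"from x",np.arctan2(w[1],w[0]))
print(tri(S(232,80),T(372,75)),tri(S(320,68),T(450,155)))
yaw=(np.arctan2(-v[0],v[1])+np.arctan2(w[1],w[0]))/2
X=np.array([np.cos(yaw),np.sin(yaw),0]);Y=np.array([-X[1],X[0],0]);h=np.r_[c[:2],.107]+X*.068
print("hinge",h,yaw)
for q in(1.8,):
  for y in(-.035,.035):
    p=h+.165*(-X*np.cos(q)+np.array([0,0,np.sin(q)]))+Y*y;print("tab",p,"sidecrop",(proj("side",p)-[180,80])*3.3,"topcrop",(proj("top",p)-[250,60])*3)
for n,uv,z in(("tin",(437,478),.108),("spool",(147,170),.06),("pinktop",(165,516),.106)):
    p=onz("top",T(*uv),z);print(n,p,"case xy",(p-c)@X,(p-c)@Y)
E
```

```text
L [ 0.5427 -0.2193  0.1097] 0.0018464252230730328 [ 0.5446 -0.2187  0.106 ] [ 0.544 -0.224  0.106]
F [ 0.4019 -0.3494  0.1076] 0.002368754803905114 [ 0.4033 -0.3493  0.106 ] [ 0.4014 -0.3519  0.106 ]
R [ 0.4887 -0.4453  0.1037] 0.005613031191767062 [ 0.491  -0.4444  0.106 ] [ 0.4845 -0.4415  0.106 ]
B [ 0.6302 -0.3101  0.1066] 0.0002505830504503491 [ 0.6303 -0.3101  0.106 ] [ 0.6308 -0.311   0.106 ]
y len 0.19237889420825338 0.19346832568724204 x len 0.1252925395236684 0.1294552164079627
[ 0.5162 -0.3314  0.106 ] yaw from y -0.827637095031445 from x -0.813415808039491
(array([ 0.6177, -0.3869,  0.2671]), np.float64(0.0011276858473245508)) (array([ 0.5664, -0.4341,  0.2655]), np.float64(0.003338758875686102))
hinge [ 0.5626 -0.3811  0.107 ] -0.820526451535468
tab [ 0.5626 -0.4324  0.2677] sidecrop [320.6547  65.3108] topcrop [447.553  161.6869]
tab [ 0.6138 -0.3847  0.2677] sidecrop [233.8208  80.0067] topcrop [367.7952  80.7761]
tin [ 0.386  -0.4474  0.108 ] case xy -0.0038780773495688675 -0.17439971081785113
spool [ 0.628  -0.2345  0.06  ] case xy 0.005326852244537869 0.14776328436014835
pinktop [ 0.3577 -0.2552  0.106 ] case xy -0.16377444372298738 -0.064004315003572
```

```bash
python3 - <<'E'
from h import *
np.set_printoptions(precision=3,suppress=True)
c=np.array([.5162,-.3314,0]);yaw=-.8205;X=np.array([np.cos(yaw),np.sin(yaw),0]);Y=np.array([-X[1],X[0],0])
f=lambda p:np.array([(p-c)@X,(p-c)@Y,p[2]])
I=cv2.imread("pics/side0.png");H=cv2.cvtColor(I,cv2.COLOR_BGR2HSV)
M={}
for n in("side","top"):
    I=cv2.imread(f"pics/{n}0.png");H=cv2.cvtColor(I,cv2.COLOR_BGR2HSV)
    m=cv2.inRange(H,(65,70,15),(95,255,160));cs=max(cv2.findContours(m,cv2.RETR_EXTERNAL,cv2.CHAIN_APPROX_NONE)[0],key=cv2.contourArea)
    print(n,cv2.boundingRect(cs),cv2.approxPolyDP(cs,3,True)[:,0].tolist())
for uv in((316,90),(340,110),(384,60)):print("press base",f(onz("top",uv,0.01)))
for z in(.1,.2,.25,.3):print(z,"top view col right edge",f(onz("top",(345,75),z)),f(onz("top",(378,10),z)),"side",f(onz("side",(220,195),z)),f(onz("side",(207,95),z)))
# side view: gripper-sized check points at tab
E
```

```text
side (12, 10, 52, 62) [[12, 13], [28, 69], [61, 69], [63, 62], [47, 13]]
top (311, 0, 77, 113) [[380, 0], [371, 0], [358, 18], [355, 14], [360, 7], [349, 5], [326, 45], [324, 70], [314, 82], [321, 86], [317, 91], [312, 85], [311, 89], [339, 112], [332, 103], [343, 70], [349, 69], [366, 86], [387, 58], [368, 43], [360, 49], [368, 59], [362, 71], [350, 70], [347, 62], [335, 77], [332, 73], [351, 50], [353, 53], [358, 49], [355, 45], [371, 29]]
press base [0.091 0.184 0.01 ]
press base [0.1   0.106 0.01 ]
press base [0.268 0.127 0.01 ]
0.1 top view col right edge [0.14  0.137 0.1  ] [0.304 0.202 0.1  ] side [-0.007  0.162  0.1  ] [0.591 0.037 0.1  ]
0.2 top view col right edge [0.107 0.107 0.2  ] [0.253 0.164 0.2  ] side [-0.151  0.193  0.2  ] [0.359 0.087 0.2  ]
0.25 top view col right edge [0.09  0.092 0.25 ] [0.227 0.145 0.25 ] side [-0.222  0.209  0.25 ] [0.243 0.112 0.25 ]
0.3 top view col right edge [0.073 0.076 0.3  ] [0.201 0.127 0.3  ] side [-0.294  0.224  0.3  ] [0.128 0.136 0.3  ]
```

Call:
move_arm --plan '[{"dz": -1, "claw": 0.53}, {"dx": 1, "dz": -1, "claw": 0.53}, {"dx": 1, "dz": -1, "claw": 0.53}, {"dx": 1, "dz": -1, "claw": 0.53}, {"dx": 1, "dz": -0.3, "claw": 0.53}, {"dx": 1, "dy": 0.2, "claw": 0.53}, {"dx": 1, "dy": 0.2, "claw": 0.53}, {"dx": 1, "dy": 0.2, "claw": 0.53}, {"dx": 1, "dy": 0.2, "claw": 0.53}, {"dx": 1, "dy": 0.2, "claw": 0.53}, {"dx": 1, "dy": 0.2, "claw": 0.53}, {"dx": 1, "claw": 0.53}]'

```text
$.plan[0]: bad value
```

Call:
move_arm --plan '[{"dx": 0.8, "az": -0.8, "claw": 0.53}, {"dx": 0.8, "az": -0.8, "claw": 0.53}, {"az": -0.84, "claw": 0.53}, {"claw": 0.53}, {"claw": 0.53}]'

```text
$.plan[0]: bad value
```

```bash
cat >> h.py <<'E'
from scipy.spatial.transform import Rotation as Ro
c=np.array([.5162,-.3314,0]);yaw=-.8205;X=np.array([np.cos(yaw),np.sin(yaw),0]);Y=np.array([-X[1],X[0],0]);Z=np.array([0,0,1.])
f=lambda p:np.array([(p-c)@X,(p-c)@Y,p[2]])
def st():
    s=r.sense();np.set_printoptions(precision=4,suppress=True);R=Ro.from_rotvec(s["ee_rot"]).as_matrix();z=R[:,2]
    print("t",s["clock"],"case",f(s["eef_pos"]),"tilt deg",np.degrees(np.arctan2(z@X,-z@Z)),"z.Y",z@Y,"x.Y",R[:,0]@Y,"yawerr",np.degrees(np.arctan2(R[:,0]@X,R[:,0]@Y)),"width",s["grip_width"],"F",s["contact_force"]);print(s["joint_pos"]);return s
E
python3 - <<'E'
from h import *
st();cv2.imwrite("pics/s1.png",grab_frame("side")[40:260,120:420]);
E
```

```text
t 0.1 case [-0.0528 -0.3435  0.2306] tilt deg -0.08888547039163372 z.Y 0.0005701504593650671 x.Y 0.9425886851329209 yawerr 19.50906174616336 width 0.08529437726984175 F [-0.1292  0.2184 -0.8566]
[-1.181   0.3202  1.5656 -0.      1.2574 -0.02  ]
```

View pics/s1.png

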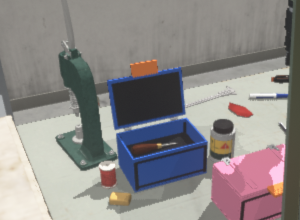

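The moves were refused and the arm has not moved; the picture shows the lid still open and leaning, with its tab at (145,68). The rows may need every field.

Call:
move_arm --plan '[{"dx": 0, "dy": 0, "dz": -1, "ax": 0, "ay": 0, "az": 0, "claw": 0.53}, {"dx": 1, "dy": 0, "dz": -1, "ax": 0, "ay": 0, "az": 0, "claw": 0.53}, {"dx": 1, "dy": 0, "dz": -1, "ax": 0, "ay": 0, "az": 0, "claw": 0.53}, {"dx": 1, "dy": 0, "dz": -1, "ax": 0, "ay": 0, "az": 0, "claw": 0.53}, {"dx": 1, "dy": 0, "dz": -0.3, "ax": 0, "ay": 0, "az": 0, "claw": 0.53}, {"dx": 1, "dy": 0.2, "dz": 0, "ax": 0, "ay": 0, "az": 0, "claw": 0.53}, {"dx": 1, "dy": 0.2, "dz": 0, "ax": 0, "ay": 0, "az": 0, "claw": 0.53}, {"dx": 1, "dy": 0.2, "dz": 0, "ax": 0, "ay": 0, "az": 0, "claw": 0.53}, {"dx": 1, "dy": 0.2, "dz": 0, "ax": 0, "ay": 0, "az": 0, "claw": 0.53}, {"dx": 1, "dy": 0.2, "dz": 0, "ax": 0, "ay": 0, "az": 0, "claw": 0.53}, {"dx": 1, "dy": 0.2, "dz": 0, "ax": 0, "ay": 0, "az": 0, "claw": 0.53}, {"dx": 1, "dy": 0, "dz": 0, "ax": 0, "ay": 0, "az": 0, "claw": 0.53}]'

```text
clock: 1.65
eef_pos: [0.547, -0.4288, 0.3595]
ee_rot: [-3.075, -0.639, 0.001]
contact_force: [-0.4, 0.8, -0.6]
grip_width: 0.0401
gripper_force: 0.0
```

Call:
move_arm --plan '[{"dx": 0.8, "dy": 0, "dz": 0, "ax": 0, "ay": 0, "az": -0.8, "claw": 0.53}, {"dx": 0.7, "dy": 0, "dz": 0, "ax": 0, "ay": 0, "az": -0.8, "claw": 0.53}, {"dx": 0, "dy": 0, "dz": 0, "ax": 0, "ay": 0, "az": -0.84, "claw": 0.53}, {"dx": 0, "dy": 0, "dz": 0, "ax": 0, "ay": 0, "az": 0, "claw": 0.53}, {"dx": 0, "dy": 0, "dz": 0, "ax": 0, "ay": 0, "az": 0, "claw": 0.53}]'

```text
clock: 2.28
eef_pos: [0.5861, -0.4091, 0.3602]
ee_rot: [-2.924, -1.148, 0.0]
contact_force: [-0.8, 0.6, -0.3]
grip_width: 0.0401
gripper_force: 0.0
```

```bash
python3 - <<'E'
from h import *
st();a=grab_frame("side")[20:240,120:420];cv2.imwrite("pics/s2.png",cv2.resize(a,None,fx=2,fy=2));
E
```

```text
t 2.275 case [ 0.1045 -0.0018  0.3602] tilt deg -0.0174992358884937 z.Y -0.00012828558588764478 x.Y 0.999998388800166 yawerr 0.1025866941398382 width 0.04007807139202498 F [-0.7725  0.6026 -0.3143]
[-0.6254  0.5274  0.9189 -0.0001  1.6956  0.1969]
```

View pics/s2.png

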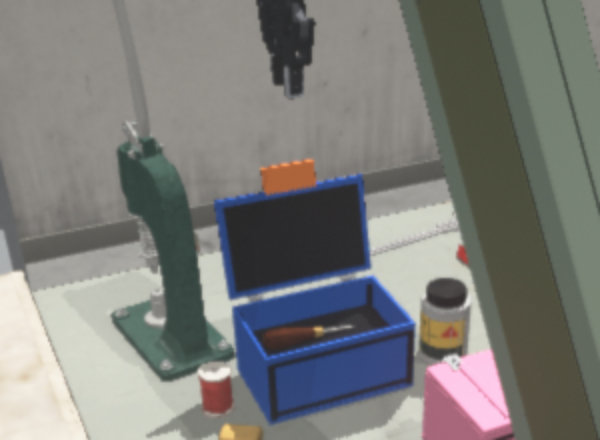

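The gripper hangs directly above the tab: fingertips at (292,95), tab at (288,175) in the doubled crop. I descend to straddle it with a 50 mm opening.

Call:
move_arm --plan '[{"dx": 0.06, "dy": 0.08, "dz": 0.6, "ax": 0, "ay": 0, "az": 0, "claw": 0.415}, {"dx": 0, "dy": 0, "dz": 0.6, "ax": 0, "ay": 0, "az": 0, "claw": 0.415}, {"dx": 0, "dy": 0, "dz": 0.6, "ax": 0, "ay": 0, "az": 0, "claw": 0.415}, {"dx": 0, "dy": 0, "dz": 0.5, "ax": 0, "ay": 0, "az": 0, "claw": 0.415}, {"dx": 0, "dy": 0, "dz": 0.5, "ax": 0, "ay": 0, "az": 0, "claw": 0.415}, {"dx": 0, "dy": 0, "dz": 0.5, "ax": 0, "ay": 0, "az": 0, "claw": 0.415}, {"dx": 0, "dy": 0, "dz": 0.5, "ax": 0, "ay": 0, "az": 0, "claw": 0.415}, {"dx": 0, "dy": 0, "dz": 0, "ax": 0, "ay": 0, "az": 0, "claw": 0.415}, {"dx": 0, "dy": 0, "dz": 0, "ax": 0, "ay": 0, "az": 0, "claw": 0.415}]'

```text
clock: 3.45
eef_pos: [0.5896, -0.4096, 0.2468]
ee_rot: [2.922, 1.151, 0.001]
contact_force: [0.2, 0.7, 1.0]
grip_width: 0.05
gripper_force: 0.0
```

```bash
cat >> h.py <<'E'
def rows(wps):
    """tool-frame units from measured pose through (case x, z, tilt deg) waypoints"""
    s=st();p=f(s["eef_pos"])[[0,2]];z=Ro.from_rotvec(s["ee_rot"]).as_matrix()[:,2];t=np.arctan2(z@X,-z@Z)
    for x,zz,td in wps:
        n=np.array([np.cos(t),np.sin(t)]);d=np.array([np.sin(t),-np.cos(t)]);D=np.array([x,zz])-p
        print("to",round(x,4),round(zz,4),td,"dy %.2f dz %.2f ax %.2f"%(D@n/.03,D@d/.03,-(td-np.degrees(t))/8))
        p=np.array([x,zz]);t=np.radians(td)
T=lambda q:np.array([.068-.165*np.cos(q),.107+.165*np.sin(q)])
def carry(q,td,half=.025,e=.017):
    t=np.radians(td);p=T(q)+half*np.array([np.cos(t),np.sin(t)])+e*np.array([np.sin(t),-np.cos(t)]);return p[0],p[1],td
E
python3 - <<'E'
from h import *
rows([(.0339,.2485,8)])
a=grab_frame("side")[60:220,180:380];cv2.imwrite("pics/s3.png",cv2.resize(a,None,fx=3,fy=3))
E
```

```text
t 3.45 case [0.1072 0.0003 0.2468] tilt deg 0.061173562991036184 z.Y 0.0001576856068097175 x.Y 0.9999999679561034 yawerr -0.01135695917199855 width 0.05004958340387399 F [0.1511 0.6772 1.0074]
[-0.6232  0.5465  1.1585 -0.0001  1.4355  0.1971]
to 0.0339 0.2485 8 dy -2.44 dz -0.06 ax -0.99
```

View pics/s3.png

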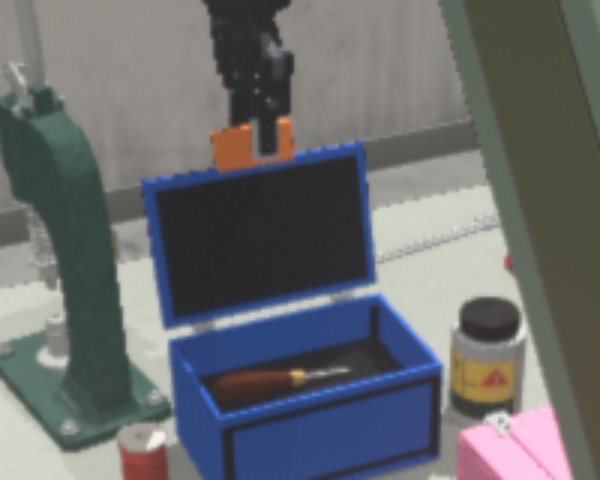

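One finger stands in front of the tab at (265,140) and the other is hidden behind it, so the tab is straddled. Now I tip the lid.

Call:
move_arm --plan '[{"dx": 0, "dy": -0.25, "dz": 0, "ax": -0.08, "ay": 0, "az": 0, "claw": 0.415}, {"dx": 0, "dy": -0.25, "dz": 0, "ax": -0.08, "ay": 0, "az": 0, "claw": 0.415}, {"dx": 0, "dy": -0.25, "dz": 0, "ax": -0.08, "ay": 0, "az": 0, "claw": 0.415}, {"dx": 0, "dy": -0.25, "dz": 0, "ax": -0.08, "ay": 0, "az": 0, "claw": 0.415}, {"dx": 0, "dy": -0.2, "dz": 0, "ax": -0.08, "ay": 0, "az": 0, "claw": 0.415}, {"dx": 0, "dy": -0.2, "dz": 0, "ax": -0.08, "ay": 0, "az": 0, "claw": 0.415}, {"dx": 0, "dy": -0.2, "dz": 0, "ax": -0.08, "ay": 0, "az": 0, "claw": 0.415}, {"dx": 0, "dy": -0.2, "dz": 0, "ax": -0.08, "ay": 0, "az": 0, "claw": 0.415}, {"dx": 0, "dy": -0.2, "dz": 0, "ax": -0.09, "ay": 0, "az": 0, "claw": 0.415}, {"dx": 0, "dy": -0.2, "dz": -0.05, "ax": -0.09, "ay": 0, "az": 0, "claw": 0.415}, {"dx": 0, "dy": -0.15, "dz": -0.1, "ax": -0.09, "ay": 0, "az": 0, "claw": 0.415}, {"dx": 0, "dy": -0.1, "dz": -0.1, "ax": -0.09, "ay": 0, "az": 0, "claw": 0.415}]'

```text
clock: 5.0
eef_pos: [0.5385, -0.3549, 0.2501]
ee_rot: [2.8, 1.103, 0.078]
contact_force: [1.1, -0.2, 0.9]
grip_width: 0.0496
gripper_force: 0.0
```

```bash
python3 - <<'E'
from h import *
rows([carry(1.15,10),carry(1.05,14),carry(.95,18),carry(.8,22)])
a=grab_frame("side")[60:220,180:380];cv2.imwrite("pics/s4.png",cv2.resize(a,None,fx=3,fy=3))
E
```

```text
t 5.0 case [0.0324 0.0002 0.2501] tilt deg 8.062480570626562 z.Y 3.717876954395516e-05 x.Y 0.9999999773900853 yawerr -0.012176450187611303 width 0.049597013186351596 F [ 1.0538 -0.1535  0.8947]
[-0.5844  0.3531  1.4747 -0.0355  1.1771  0.2472]
to 0.0282 0.2452 10 dy -0.16 dz 0.14 ax -0.24
to 0.0143 0.2397 14 dy -0.49 dz 0.10 ax -0.50
to 0.0011 0.2328 18 dy -0.48 dz 0.12 ax -0.50
to -0.0174 0.219 22 dy -0.73 dz 0.25 ax -0.50
```

View pics/s4.png

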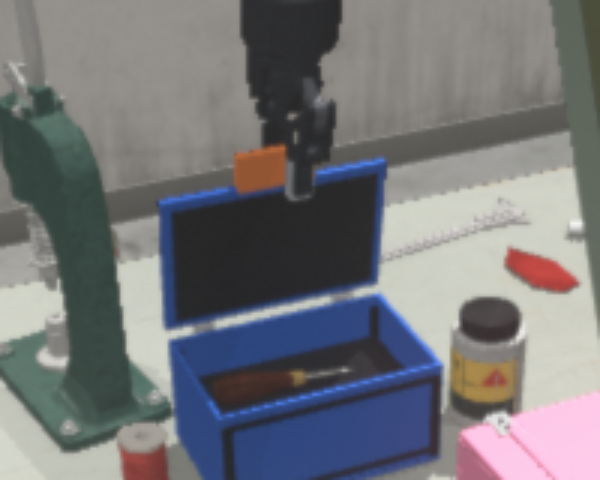

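The lid has tipped toward upright, with the tab at (260,170) and the front finger ahead of it. Now I let it settle onto that finger and measure the angle by casting a ray through the tab's left corner.

Call:
move_arm --plan '[{"dx": 0, "dy": -0.08, "dz": 0.07, "ax": -0.12, "ay": 0, "az": 0, "claw": 0.415}, {"dx": 0, "dy": -0.08, "dz": 0.07, "ax": -0.12, "ay": 0, "az": 0, "claw": 0.415}, {"dx": 0, "dy": 0, "dz": 0, "ax": 0, "ay": 0, "az": 0, "claw": 0.415}, {"dx": 0, "dy": 0, "dz": 0, "ax": 0, "ay": 0, "az": 0, "claw": 0.415}, {"dx": 0, "dy": 0, "dz": 0, "ax": 0, "ay": 0, "az": 0, "claw": 0.415}, {"dx": 0, "dy": 0, "dz": 0, "ax": 0, "ay": 0, "az": 0, "claw": 0.415}, {"dx": 0, "dy": 0, "dz": 0, "ax": 0, "ay": 0, "az": 0, "claw": 0.415}, {"dx": 0, "dy": 0, "dz": 0, "ax": 0, "ay": 0, "az": 0, "claw": 0.415}]'

```text
clock: 6.05
eef_pos: [0.5359, -0.3522, 0.2449]
ee_rot: [2.772, 1.092, 0.095]
contact_force: [-0.1, 0.5, 0.2]
grip_width: 0.0499
gripper_force: 0.0
```

```bash
cat >> h.py <<'E'
def lidq(fn):
    """lid angle: side-view tab left free corner, ray onto the plane case y=+35 mm"""
    I=grab_frame("side");cv2.imwrite(fn,I);H=cv2.cvtColor(I[:230,180:340],cv2.COLOR_BGR2HSV)
    M=cv2.inRange(H,(5,150,90),(16,255,255));C=cv2.findContours(M,cv2.RETR_EXTERNAL,cv2.CHAIN_APPROX_NONE)[0]
    for k in C:
        if cv2.contourArea(k)<40: continue
        P=cv2.approxPolyDP(k,2,True)[:,0]+[180,0];print("tab poly",P.tolist())
        for uv in P:
            o,d=ray("side",uv);s=(.035-(o-c)@Y)/(d@Y);p=f(o+s*d);print(uv,p,"q",np.arctan2(p[2]-.107,.068-p[0]),"rad",np.hypot(p[2]-.107,.068-p[0]))
E
python3 - <<'E'
from h import *
rows([carry(1.05,14),carry(.95,18),carry(.8,22)]);lidq("pics/s5.png")
E
```

```text
t 6.05 case [0.0286 0.0002 0.2449] tilt deg 9.921394411941177 z.Y -3.207188546942852e-05 x.Y 0.9999999754293403 yawerr -0.012063048291778272 width 0.049942640574629625 F [-0.1019  0.5446  0.1646]
[-0.5788  0.3352  1.5189 -0.0459  1.1197  0.258 ]
to 0.0143 0.2397 14 dy -0.50 dz 0.09 ax -0.51
to 0.0011 0.2328 18 dy -0.48 dz 0.12 ax -0.50
to -0.0174 0.219 22 dy -0.73 dz 0.25 ax -0.50
tab poly [[275, 115], [262, 118], [263, 128], [274, 126]]
[275 115] [-0.0647  0.035   0.3134] q 0.9991839214173981 rad 0.24537854827679792
[262 118] [0.0245 0.035  0.2664] q 1.304574119081339 rad 0.16518006070691313
[263 128] [0.0209 0.035  0.2418] q 1.2344923627184183 rad 0.1428338897471087
[274 126] [-0.056   0.035   0.2828] q 0.956628156401829 rad 0.21512323747939086
```

The lid stands at q≈1.30 (corner radius 0.165, as it should be) and is still sinking toward the finger. I wait briefly, then lower slowly.

Call:
move_arm --plan '[{"dx": 0, "dy": 0, "dz": 0, "ax": 0, "ay": 0, "az": 0, "claw": 0.415}, {"dx": 0, "dy": 0, "dz": 0, "ax": 0, "ay": 0, "az": 0, "claw": 0.415}, {"dx": 0, "dy": 0, "dz": 0, "ax": 0, "ay": 0, "az": 0, "claw": 0.415}, {"dx": 0, "dy": 0, "dz": 0, "ax": 0, "ay": 0, "az": 0, "claw": 0.415}, {"dx": 0, "dy": 0, "dz": 0, "ax": 0, "ay": 0, "az": 0, "claw": 0.415}, {"dx": 0, "dy": 0, "dz": 0, "ax": 0, "ay": 0, "az": 0, "claw": 0.415}, {"dx": 0, "dy": -0.12, "dz": 0.02, "ax": -0.12, "ay": 0, "az": 0, "claw": 0.415}, {"dx": 0, "dy": -0.12, "dz": 0.02, "ax": -0.12, "ay": 0, "az": 0, "claw": 0.415}, {"dx": 0, "dy": -0.12, "dz": 0.02, "ax": -0.12, "ay": 0, "az": 0, "claw": 0.415}, {"dx": 0, "dy": -0.12, "dz": 0.02, "ax": -0.12, "ay": 0, "az": 0, "claw": 0.415}, {"dx": 0, "dy": 0, "dz": 0, "ax": 0, "ay": 0, "az": 0, "claw": 0.415}]'

```text
clock: 7.48
eef_pos: [0.526, -0.3416, 0.2396]
ee_rot: [2.712, 1.069, 0.129]
contact_force: [0.0, -0.2, -0.0]
grip_width: 0.0501
gripper_force: 0.2
```

```bash
python3 - <<'E'
from h import *
rows([carry(.95,18),carry(.8,22),carry(.7,26)]);lidq("pics/s6.png")
E
```

```text
t 7.475 case [0.0142 0.0002 0.2396] tilt deg 13.747168799769458 z.Y -6.133323017255832e-05 x.Y 0.9999998464615246 yawerr -0.029816086397628956 width 0.0500814351457978 F [ 0.0154 -0.2395 -0.0278]
[-0.5636  0.2873  1.6137 -0.0715  1.0094  0.2874]
to 0.0011 0.2328 18 dy -0.48 dz 0.12 ax -0.53
to -0.0174 0.219 22 dy -0.73 dz 0.25 ax -0.50
to -0.0283 0.209 26 dy -0.46 dz 0.17 ax -0.50
tab poly [[277, 127], [269, 129], [267, 136], [277, 135]]
[277 127] [-0.0748  0.035   0.2891] q 0.905815786382632 rad 0.23146007407135238
[269 129] [-0.0218  0.035   0.2593] q 1.038025559352151 rad 0.17678546583934732
[267 136] [-0.0056  0.035   0.2333] q 1.0432958770780167 rad 0.14614321651445522
[277 135] [-0.0732  0.035   0.2688] q 0.8530344184246583 rad 0.21473367012693498
```

The lid angle is 1.04, as predicted for finger support, and the pad force is 0.2 N. It is caught, so I keep lowering.

Call:
move_arm --plan '[{"dx": 0, "dy": -0.12, "dz": 0.03, "ax": -0.13, "ay": 0, "az": 0, "claw": 0.415}, {"dx": 0, "dy": -0.12, "dz": 0.03, "ax": -0.13, "ay": 0, "az": 0, "claw": 0.415}, {"dx": 0, "dy": -0.12, "dz": 0.03, "ax": -0.13, "ay": 0, "az": 0, "claw": 0.415}, {"dx": 0, "dy": -0.12, "dz": 0.03, "ax": -0.13, "ay": 0, "az": 0, "claw": 0.415}, {"dx": 0, "dy": -0.12, "dz": 0.04, "ax": -0.08, "ay": 0, "az": 0, "claw": 0.415}, {"dx": 0, "dy": -0.12, "dz": 0.04, "ax": -0.08, "ay": 0, "az": 0, "claw": 0.415}, {"dx": 0, "dy": -0.12, "dz": 0.04, "ax": -0.08, "ay": 0, "az": 0, "claw": 0.415}, {"dx": 0, "dy": -0.12, "dz": 0.04, "ax": -0.08, "ay": 0, "az": 0, "claw": 0.415}, {"dx": 0, "dy": -0.12, "dz": 0.04, "ax": -0.08, "ay": 0, "az": 0, "claw": 0.415}, {"dx": 0, "dy": -0.12, "dz": 0.04, "ax": -0.08, "ay": 0, "az": 0, "claw": 0.415}, {"dx": 0, "dy": 0, "dz": 0, "ax": 0, "ay": 0, "az": 0, "claw": 0.415}]'

```text
clock: 8.9
eef_pos: [0.5051, -0.3192, 0.218]
ee_rot: [2.588, 1.02, 0.195]
contact_force: [-1.0, -0.6, -0.4]
grip_width: 0.0498
gripper_force: 0.3
```

```bash
python3 - <<'E'
from h import *
rows([carry(.7,25),carry(.6,28),carry(.5,30),carry(.4,32)]);lidq("pics/s7.png")
E
```

```text
t 8.9 case [-0.0165  0.0002  0.218 ] tilt deg 21.725846497773063 z.Y -0.00013390664366075278 x.Y 0.9999998806696477 yawerr -0.022166471262836676 width 0.04978726816360998 F [-0.952  -0.5872 -0.4051]
[-0.5254  0.2056  1.8203 -0.1575  0.7577  0.3895]
to -0.0284 0.2085 25 dy -0.48 dz 0.15 ax -0.41
to -0.0381 0.1969 28 dy -0.46 dz 0.21 ax -0.38
to -0.0467 0.1839 30 dy -0.45 dz 0.25 ax -0.25
to -0.0538 0.1701 32 dy -0.44 dz 0.28 ax -0.25
```

Call:
move_arm --plan '[{"dx": 0, "dy": -0.12, "dz": 0.04, "ax": -0.1, "ay": 0, "az": 0, "claw": 0.415}, {"dx": 0, "dy": -0.12, "dz": 0.04, "ax": -0.1, "ay": 0, "az": 0, "claw": 0.415}, {"dx": 0, "dy": -0.12, "dz": 0.04, "ax": -0.1, "ay": 0, "az": 0, "claw": 0.415}, {"dx": 0, "dy": -0.12, "dz": 0.04, "ax": -0.1, "ay": 0, "az": 0, "claw": 0.415}, {"dx": 0, "dy": -0.12, "dz": 0.05, "ax": -0.1, "ay": 0, "az": 0, "claw": 0.415}, {"dx": 0, "dy": -0.12, "dz": 0.05, "ax": -0.1, "ay": 0, "az": 0, "claw": 0.415}, {"dx": 0, "dy": -0.12, "dz": 0.05, "ax": -0.1, "ay": 0, "az": 0, "claw": 0.415}, {"dx": 0, "dy": -0.12, "dz": 0.05, "ax": -0.1, "ay": 0, "az": 0, "claw": 0.415}, {"dx": 0, "dy": 0, "dz": 0, "ax": 0, "ay": 0, "az": 0, "claw": 0.415}]'

```text
clock: 10.07
eef_pos: [0.4902, -0.3033, 0.1961]
ee_rot: [2.488, 0.981, 0.245]
contact_force: [-1.7, 0.5, 0.2]
grip_width: 0.0503
gripper_force: 0.5
```

```bash
python3 - <<'E'
from h import *
rows([carry(.5,30),carry(.4,32),carry(.3,33),carry(.2,33)]);lidq("pics/s8.png")
a=cv2.imread("pics/s8.png")[80:240,180:380];b=grab_frame("top")[60:220,250:450];cv2.imwrite("pics/v8.png",cv2.resize(np.vstack([a,b])[:,:],None,fx=1.85,fy=1.85))
E
```

```text
t 10.075 case [-0.0383  0.0001  0.1961] tilt deg 28.10718305047135 z.Y -0.00026487690111315354 x.Y 0.9999997402792555 yawerr -0.02672546048458636 width 0.05031258993056691 F [-1.6509  0.4663  0.2221]
[-0.4893  0.1642  1.9798 -0.298   0.5499  0.55  ]
to -0.0467 0.1839 30 dy -0.44 dz 0.23 ax -0.24
to -0.0538 0.1701 32 dy -0.44 dz 0.28 ax -0.25
to -0.0594 0.1551 33 dy -0.42 dz 0.32 ax -0.12
to -0.0635 0.1391 33 dy -0.40 dz 0.37 ax -0.00
```

View pics/v8.png

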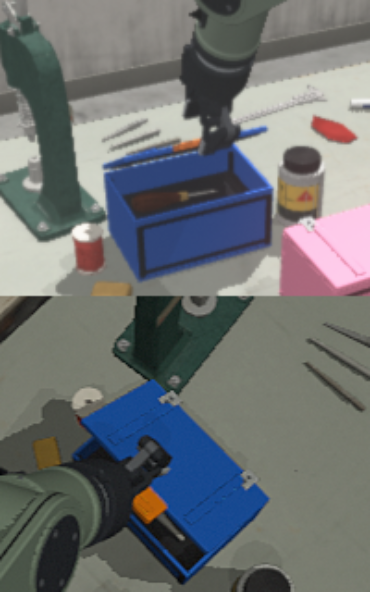

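The lid is about half closed and lying on the front finger: tab at (188,146) in the side half, (150,505) in the top half. The tools and bystanders have not moved, and the pink case is clear of the wrist. I continue.

Call:
move_arm --plan '[{"dx": 0, "dy": -0.11, "dz": 0.06, "ax": -0.06, "ay": 0, "az": 0, "claw": 0.415}, {"dx": 0, "dy": -0.11, "dz": 0.06, "ax": -0.06, "ay": 0, "az": 0, "claw": 0.415}, {"dx": 0, "dy": -0.11, "dz": 0.06, "ax": -0.06, "ay": 0, "az": 0, "claw": 0.415}, {"dx": 0, "dy": -0.11, "dz": 0.06, "ax": -0.06, "ay": 0, "az": 0, "claw": 0.415}, {"dx": 0, "dy": -0.11, "dz": 0.07, "ax": -0.06, "ay": 0, "az": 0, "claw": 0.415}, {"dx": 0, "dy": -0.11, "dz": 0.07, "ax": -0.06, "ay": 0, "az": 0, "claw": 0.415}, {"dx": 0, "dy": -0.11, "dz": 0.07, "ax": -0.06, "ay": 0, "az": 0, "claw": 0.415}, {"dx": 0, "dy": -0.11, "dz": 0.07, "ax": -0.06, "ay": 0, "az": 0, "claw": 0.415}, {"dx": 0, "dy": -0.1, "dz": 0.08, "ax": -0.03, "ay": 0, "az": 0, "claw": 0.415}, {"dx": 0, "dy": -0.1, "dz": 0.08, "ax": -0.03, "ay": 0, "az": 0, "claw": 0.415}, {"dx": 0, "dy": -0.1, "dz": 0.08, "ax": -0.03, "ay": 0, "az": 0, "claw": 0.415}, {"dx": 0, "dy": -0.1, "dz": 0.08, "ax": -0.03, "ay": 0, "az": 0, "claw": 0.415}]'

```text
clock: 11.68
eef_pos: [0.4768, -0.2889, 0.1551]
ee_rot: [2.412, 0.95, 0.281]
contact_force: [-1.7, 1.2, 0.4]
grip_width: 0.0502
gripper_force: 0.9
```

```bash
python3 - <<'E'
from h import *
rows([carry(.2,33),carry(.1,33),carry(.03,33),carry(-.03,33)])
E
```

```text
t 11.675 case [-0.058   0.0001  0.1551] tilt deg 32.96063685626608 z.Y -0.00010044574490691849 x.Y 0.9999999855375448 yawerr -0.003466621845738616 width 0.05023498088123879 F [-1.6866  1.1723  0.4378]
[-0.4539  0.1759  2.1382 -0.6188  0.343   0.9023]
to -0.0635 0.1391 33 dy -0.44 dz 0.35 ax -0.00
to -0.066 0.1228 33 dy -0.36 dz 0.41 ax -0.00
to -0.0667 0.1113 33 dy -0.23 dz 0.31 ax -0.00
to -0.0667 0.1014 33 dy -0.18 dz 0.28 ax -0.00
```

Call:
move_arm --plan '[{"dx": 0, "dy": -0.1, "dz": 0.085, "ax": 0, "ay": 0, "az": 0, "claw": 0.415}, {"dx": 0, "dy": -0.1, "dz": 0.085, "ax": 0, "ay": 0, "az": 0, "claw": 0.415}, {"dx": 0, "dy": -0.1, "dz": 0.085, "ax": 0, "ay": 0, "az": 0, "claw": 0.415}, {"dx": 0, "dy": -0.1, "dz": 0.085, "ax": 0, "ay": 0, "az": 0, "claw": 0.415}, {"dx": 0, "dy": -0.08, "dz": 0.08, "ax": 0, "ay": 0, "az": 0, "claw": 0.415}, {"dx": 0, "dy": -0.08, "dz": 0.08, "ax": 0, "ay": 0, "az": 0, "claw": 0.415}, {"dx": 0, "dy": -0.08, "dz": 0.08, "ax": 0, "ay": 0, "az": 0, "claw": 0.415}, {"dx": 0, "dy": -0.08, "dz": 0.08, "ax": 0, "ay": 0, "az": 0, "claw": 0.415}, {"dx": 0, "dy": 0, "dz": 0, "ax": 0, "ay": 0, "az": 0, "claw": 0.415}]'

```text
clock: 12.8
eef_pos: [0.472, -0.2835, 0.1268]
ee_rot: [2.412, 0.951, 0.281]
contact_force: [-0.4, 1.3, -0.8]
grip_width: 0.05
gripper_force: 0.5
```

```bash
python3 - <<'E'
from h import *
s=r.sense();rows([carry(.05,33,e=.014),carry(0,33,e=.014),carry(-.03,33,e=.014)]);print(s["gripper_force"])
E
```

```text
t 12.8 case [-0.0652  0.0003  0.1268] tilt deg 32.93991420565718 z.Y 0.00020224528460921487 x.Y 0.9999998726159948 yawerr -0.028538126508336044 width 0.05002094859372939 F [-0.389   1.2848 -0.8125]
[-0.4471  0.2118  2.1898 -0.8015  0.2794  1.0989]
to -0.0682 0.1171 33 dy -0.26 dz 0.22 ax -0.01
to -0.0684 0.1089 33 dy -0.16 dz 0.23 ax -0.00
to -0.0683 0.1039 33 dy -0.09 dz 0.14 ax -0.00
0.4754682211205363
```

Call:
move_arm --plan '[{"dx": 0, "dy": -0.06, "dz": 0.05, "ax": 0, "ay": 0, "az": 0, "claw": 0.415}, {"dx": 0, "dy": -0.06, "dz": 0.06, "ax": 0, "ay": 0, "az": 0, "claw": 0.415}, {"dx": 0, "dy": -0.06, "dz": 0.06, "ax": 0, "ay": 0, "az": 0, "claw": 0.415}, {"dx": 0, "dy": -0.06, "dz": 0.06, "ax": 0, "ay": 0, "az": 0, "claw": 0.415}, {"dx": 0, "dy": -0.05, "dz": 0.06, "ax": 0, "ay": 0, "az": 0, "claw": 0.415}, {"dx": 0, "dy": -0.05, "dz": 0.06, "ax": 0, "ay": 0, "az": 0, "claw": 0.415}, {"dx": 0, "dy": -0.05, "dz": 0.05, "ax": 0, "ay": 0, "az": 0, "claw": 0.415}, {"dx": 0, "dy": -0.05, "dz": 0.03, "ax": 0, "ay": 0, "az": 0, "claw": 0.415}, {"dx": 0, "dy": -0.05, "dz": 0.0, "ax": 0, "ay": 0, "az": 0, "claw": 0.415}, {"dx": 0, "dy": -0.05, "dz": 0, "ax": 0, "ay": 0, "az": 0, "claw": 0.415}, {"dx": 0, "dy": 0, "dz": 0, "ax": 0, "ay": 0, "az": 0, "claw": 0.415}, {"dx": 0, "dy": 0, "dz": 0, "ax": 0, "ay": 0, "az": 0, "claw": 0.415}]'

```text
clock: 14.3
eef_pos: [0.4676, -0.2789, 0.1076]
ee_rot: [2.412, 0.95, 0.281]
contact_force: [0.1, -0.0, 0.8]
grip_width: 0.0496
gripper_force: 0.0
```

```bash
python3 - <<'E'
from h import *
s=r.sense();rows([carry(0,33,e=.014),carry(-.03,33,e=.014)]);print(s["gripper_force"])
I=grab_frame("side");J=grab_frame("top");cv2.imwrite("pics/s9.png",I);cv2.imwrite("pics/t9.png",J)
cv2.imwrite("pics/v9.png",cv2.resize(np.hstack([I[100:250,190:350],J[100:250,260:420]]),None,fx=2.5,fy=2.5))
E
```

```text
t 14.3 case [-0.0716  0.0003  0.1076] tilt deg 32.977320063166445 z.Y 0.00019433748272867923 x.Y 0.9999999753671762 yawerr -0.011214746722099534 width 0.04960317283637611 F [ 0.113  -0.0065  0.8229]
[-0.441   0.2378  2.2269 -0.9933  0.2429  1.3024]
to -0.0684 0.1089 33 dy 0.11 dz 0.02 ax -0.00
to -0.0683 0.1039 33 dy -0.09 dz 0.14 ax -0.00
0.0
```

View pics/v9.png

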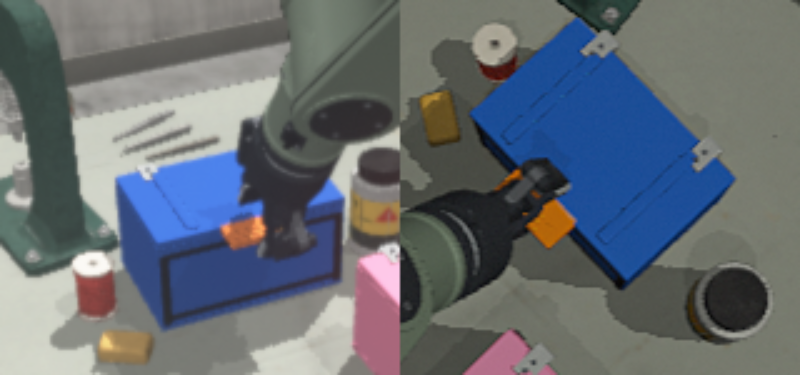

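The lid sits flush on the case and the pad force is zero. The lower finger, at (285,240), is just under the tab at (245,232), and the loose things have not moved. I withdraw along the tool axis.

Call:
move_arm --plan '[{"dx": 0, "dy": -0.05, "dz": -0.1, "ax": 0, "ay": 0, "az": 0, "claw": 0.415}, {"dx": 0, "dy": -0.05, "dz": -0.2, "ax": 0, "ay": 0, "az": 0, "claw": 0.415}, {"dx": 0, "dy": -0.05, "dz": -0.3, "ax": 0, "ay": 0, "az": 0, "claw": 0.415}, {"dx": 0, "dy": 0, "dz": -0.4, "ax": 0, "ay": 0, "az": 0, "claw": 0.415}, {"dx": 0, "dy": 0, "dz": -0.6, "ax": 0, "ay": 0, "az": 0, "claw": 0.415}, {"dx": 0, "dy": 0, "dz": -0.8, "ax": 0, "ay": 0, "az": 0, "claw": 0.415}, {"dx": 0, "dy": 0, "dz": -0.8, "ax": 0, "ay": 0, "az": 0, "claw": 0.415}, {"dx": 0, "dy": 0, "dz": -0.8, "ax": 0, "ay": 0, "az": 0, "claw": 0.415}, {"dx": 0, "dy": 0, "dz": 0, "ax": 0, "ay": 0, "az": 0, "claw": 0.415}, {"dx": 0, "dy": 0, "dz": 0, "ax": 0, "ay": 0, "az": 0, "claw": 0.415}, {"dx": 0, "dy": 0, "dz": 0, "ax": 0, "ay": 0, "az": 0, "claw": 0.415}]'

```text
clock: 15.78
eef_pos: [0.4201, -0.2284, 0.2046]
ee_rot: [2.413, 0.951, 0.279]
contact_force: [-0.3, -1.0, 0.2]
grip_width: 0.0502
gripper_force: 0.0
```

```bash
python3 - <<'E'
from h import *
s=st();print(np.abs(s["dq"]).max())
I=grab_frame("side");H=cv2.cvtColor(I[:,180:340],cv2.COLOR_BGR2HSV)
for k in cv2.findContours(cv2.inRange(H,(5,150,90),(16,255,255)),cv2.RETR_EXTERNAL,2)[0]:
    if cv2.contourArea(k)>60:print((cv2.approxPolyDP(k,2,True)[:,0]+[180,0]).tolist())
for y in(.035,-.035):print("expect shut tab edge top",proj("side",c-X*.097+Y*y+Z*.115))
E
```

```text
t 15.775 case [-0.1408 -0.      0.2046] tilt deg 32.865072262840464 z.Y -0.0007645841148194998 x.Y 0.9999995753753578 yawerr -0.0009856549882703014 width 0.05020569395379595 F [-0.2645 -0.9657  0.1759]
[-0.3609 -0.0134  2.1957 -0.5336  0.4946  0.873 ]
0.004871143865241994
[[308, 190], [304, 190], [302, 186], [279, 192], [282, 197]]
expect shut tab edge top [282.5026 197.433 ]
expect shut tab edge top [309.4818 190.787 ]
```

The tab edge appears exactly where a shut lid puts it: (282,197)-(308,190), against a predicted (282.5,197.4)-(309.5,190.8). The arm is clear and still, so I hand in.

```bash
python3 -c "
from workcell import r
print(r.hand_in())"
```

```text
the job is handed in; nothing more can be done
None
```

I tipped the blue case's lid, caught it on a finger, lowered it to fully shut and handed the job in at about 16 s; the arm is clear, and the last pictures show the tin, spool and wax block unmoved (the tools, hidden under the shut lid, were never touched). The hand-in gave no verdict.

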